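Check the filter cubes back into the reader dock

ROBOT

A 6-joint arm with a two-finger parallel gripper is mounted at the origin on the work surface. World frame = base frame: x ahead of the robot, y to its left, z up, the work surface at z = 0. Lengths are in mm, angles in rad, forces in N, time in s.
With the tool pointing down it reaches from about 350 to 975 mm from the base axis. Payload 7.1 kg.
Tool frame: the origin (TCP) lies at the very end of the fingers, on their centre line; the grasp point (between the pads) lies 19 mm behind it (ctrl.grasp_offset is the distance from the TCP to the grasp point, in mm); z points along the fingers, y is the line along which they close (so a half turn about z gives the same grasp; the last joint's range is limited). The gripper opens to 88 mm and grips with 3 to 60 N. Pads are 20 mm wide; open, the fingers measure 115 mm over their backs; the gripper's body (75 mm by 178 mm) begins 61 mm behind the grasp point.
Start: joints at [-1.158, 0.423, 1.63, -0, 1.089, -0.019], TCP at [261.581, -567.609, 222.675] pointing down, gripper open.
Joint ranges: [-3, 3], [-0.9, 2.11], [0.09, 2.58], [-1.31, 4.45], [0.11, 2.69], [-2.54, 2.54]. Speed limits (rad/s): [2.39, 2.39, 3.01, 3.14, 3.14, 3.14].

INTERFACE

Orientations are given as a rotation vector (axis times angle).
In Python, from workcell import ctrl, viewer, ticket, models gives the robot as it stands.
- The arm moves only by the tool play_rows, never from a script. Its arguments are lists of equal length, an entry for each row: "dp": the shift along the world's x, y, z in mm, a list of three; "yaw": the turn about the world's z in degrees. In form: {"dp": [[tx, ty, tz], ...], "yaw": [yaw, ...]}. A call has 1 to 8 rows; each row shifts and turns the commanded pose from where the row before left it; what a row does not reach is not made up. A row lasts 1/12 s, in which the tool goes at most 41.7 mm and 7.16 degrees, less where a joint would pass 70% of its speed; a pose out of reach is approached as far as the arm can. A call is refused whole if a number of a shift passes 41.7 or a number of a turn 7.16, either way. A call with a gripper value outside its range is refused whole. "gripper" is the closure, from 0 (fully open) to 1 (shut), set as the call begins (left out, the last holds). The fingers move at their own pace and stop on an object; the grip force is fixed at half the most. Time passes only in rows, so rows that do not move let the fingers close. It gives the time, the measured TCP pose, the force, the opening and the grip force at its end, in the units of the state.
- ctrl.get_obs(): the state, without advancing time (a new reading comes with each control period).
- viewer.get_image(name): name is "scene" or "top" or "wrist"; returns a dict with "pixels" (480x640x3 uint8, red, green, blue), "range_z" (480x640 float32, mm along the optical axis (not along the pixel's ray), 0 where there is no reading), "fx", "fy", "cx", "cy" (pixels), "T" (4x4, takes a point from camera to world coordinates); the wrist camera has in their place "hand_eye" (4x4, takes a point from camera to tool coordinates, whose origin is the TCP and whose axes are the flange's). Camera axes: x right, y up, looking along -z (the intrinsics and any distortion apply to the point x, -y, -z); pixel columns grow to the right and rows downward; lengths in mm; the calibration is good to about 2 mm. A picture is of the moment at which its call begins: read the wrist's pose just before it.
- ticket.close_job(): hands the job in; it is judged then, once.
Trained networks look in a picture, given as the dict that the camera call returned (one of the last four; its "shot" number tells which), for a name from the list of things; names that differ only in an ending like _2 or _b are one class to them, and where a whole thing is asked for, a point or a joint stands for the part that bears it (a point fixed in the world has none). Each returns a list of dicts, best first, with "conf" (0 to 1); they miss things now and then, are a little off and sometimes report something else, mostly with a low value. They report only what shows in the picture. A call takes as long as a camera call.
- models.look_for(picture, name): "bbox" ([centre column, centre row, width, height] in pixels, round what is visible of it).
- models.landmark_of(picture, name): "location" ([column, row] in pixels: a listed point, or the origin of a listed thing).
The state is a dict: "t": time; "qpos": joint angles; "qvel": joint speeds; "joint_torque": joint torques, N m; "ee_pos": TCP position; "orientation": TCP orientation; "ft_force": force on the tool from outside, world axes, zero at the start; "moment": the same for the moment, N m; "width": finger opening in mm; "grasp_force": force on a finger pad.
Only numpy, scipy, OpenCV 4.12 (cv2) and the standard library are available. Lean on these libraries where they do the work, as an engineer would, in place of code of your own. Each camera call takes 0.05 s, during which the arm holds its last target. There are 200 camera calls.

TASK

Check the microscope's filter cubes back in: first switch the grey console on by nudging its flush slide switch all the way across to the green-dot end, and with it on put every filter cube lying on the bench upright and fully down in the slot of its own colour. When all are in, log them by twisting the orange spring-return knob clockwise right to its stop and letting it spring back, then nudge the switch back to the red-dot end. Leave the bottle, the objective and the slide box where they stand.

Things in the scene. Friction and masses are not known exactly. Their poses are not given: they have to be found in the camera images.
- ridge (a point): middle of the small white ridge of the slide switch: it stands 8 mm above the flat top of the console, is 5 mm thick along the travel and 18 mm wide across it; this point is 4 mm above the console's top. The ridge rides on a grey slider plate flush with the top (1.5 mm).
- switch (a joint): slide switch: 0 = off (at the red dot end), 0.012 m = on (at the green dot end), moving along the console's +x; a sprung detent hump at mid-travel (about 3.5 N to start, less beyond) snaps it to whichever end is nearer, where it stays
- knob (a joint): angle of the spring-return knob, rad: 0 = rest, 1.1 = its stop, clockwise seen from above; a spring (0.04 N m at rest, 0.15 N m at the stop) brings it back when let go
- knob_grip (a point): on the knob's axis, at mid-height of its orange grip bar, 18 mm above the console's top. The bar is 40 mm long, 12 mm wide and spans 6 to 28 mm above the console's top; at joint 0 it lies along the console's x. It sits on a black disc 42 mm across and 6 mm high.
- console: grey reader console, a fixed box 110 (x) x 180 (y) x 50 (z) mm with a flat top; origin at the centre of its underside. The slide switch is centred at x 0, y +45 mm of its frame, the knob at x 0, y -45 mm. Green dot at x +38, red dot at x -38 mm, y +45 mm.
- dock: black base of the filter dock, a fixed plate 100 (x) x 310 (y) x 12 (z) mm; origin at the centre of its underside. It carries five colour-marked slots in a row along its y, 60 mm apart; which colour is where changes.
- slot_red_floor (a point): centre of the red slot's floor, 18 mm above the bench; axes as the dock's. The pocket is 48 x 48 mm inside, its aluminium rim 4 mm thick and 8 mm high above this floor; the floor, and a tab before and behind the slot, are red.
- cube_red: loose black filter cube with a red top, 40 x 40 mm and 32 mm high, about 0.11 kg, round glass windows on its sides; origin at the centre of its underside, z up. Absent in some starts.
- slot_blue_floor (a point): centre of the blue slot's floor, 18 mm above the bench; axes as the dock's. The pocket is 48 x 48 mm inside, its aluminium rim 4 mm thick and 8 mm high above this floor; the floor, and a tab before and behind the slot, are blue.
- cube_blue: loose black filter cube with a blue top, 40 x 40 mm and 32 mm high, about 0.11 kg, round glass windows on its sides; origin at the centre of its underside, z up. Absent in some starts.
- slot_green_floor (a point): centre of the green slot's floor, 18 mm above the bench; axes as the dock's. The pocket is 48 x 48 mm inside, its aluminium rim 4 mm thick and 8 mm high above this floor; the floor, and a tab before and behind the slot, are green.
- cube_green: loose black filter cube with a green top, 40 x 40 mm and 32 mm high, about 0.11 kg, round glass windows on its sides; origin at the centre of its underside, z up. Absent in some starts.
- slot_yellow_floor (a point): centre of the yellow slot's floor, 18 mm above the bench; axes as the dock's. The pocket is 48 x 48 mm inside, its aluminium rim 4 mm thick and 8 mm high above this floor; the floor, and a tab before and behind the slot, are yellow.
- cube_yellow: loose black filter cube with a yellow top, 40 x 40 mm and 32 mm high, about 0.11 kg, round glass windows on its sides; origin at the centre of its underside, z up. Absent in some starts.
- slot_white_floor (a point): centre of the white slot's floor, 18 mm above the bench; axes as the dock's. The pocket is 48 x 48 mm inside, its aluminium rim 4 mm thick and 8 mm high above this floor; the floor, and a tab before and behind the slot, are white.
- cube_white: loose black filter cube with a white top, 40 x 40 mm and 32 mm high, about 0.11 kg, round glass windows on its sides; origin at the centre of its underside, z up. Absent in some starts.
- cleaner: white bottle with blue cap, 48 mm across, 120 mm high; origin at the centre of its underside; bystander
- objective: brass microscope objective standing up, 32 mm across, 40 mm high; origin at the centre of its underside; bystander
- slide_box: closed blue and white slide box, 77 x 92 mm, 34 mm high, with a catch standing out 5 mm at its -x side; origin at the centre of its underside; bystander

How it is judged:
By the outcome, as a careful person would: the job done as asked, in the order asked, and still so for the second after the job is handed in, with the robot touching nothing.
Of cube_red, cube_blue, cube_green, cube_yellow, cube_white only 3 to 5 are there at a start; the rules pass over those that are not, and their reading is None.
At some moment in a run one of cube_red, cube_blue, cube_green, cube_yellow, cube_white may be knocked a few centimetres aside while the robot is not near it.
Once in a run the grip may slacken for a moment while it holds something.
It also fails if it takes over 210 s, if anything falls off the work surface, if the arm or the gripper's body presses on something with over 40 N, if the wrist force passes 120 N, or if a joint passes its speed limit or range.

## Working session

There is one attempt and no reset: what is moved stays moved. The work goes in short steps, Python scripts to look and compute and a tool call to move; the robot and the scene stay as the last step left them, time stands still between calls to the robot, and variables do not carry over. Pictures are saved under pics/ and viewed, at most 14 in all, crops included, and the job is handed in when it is done.

Besides the shell and the picture viewer there is one more tool, called after ">>>" as name(argument=value, ...) on one line, values as JSON. play_rows: Moves the arm, as the interface text tells. Its arguments: {"type":"object","properties":{"dp":{"type":"array"},"yaw":{"type":"array"},"gripper":{"type":"number"}},"required":["dp","yaw"]}

```bash
mkdir -p pics
cat > h.py <<'E'
import numpy as np, cv2
from scipy.spatial.transform import Rotation as R
from workcell import ctrl, viewer, ticket, models
def T_of(p):
    if 'T' in p: return np.array(p['T'])
    o=p['obs']; M=np.eye(4); M[:3,:3]=R.from_rotvec(o['orientation']).as_matrix(); M[:3,3]=o['ee_pos']
    return M@np.array(p['hand_eye'])
def shot(name):
    o=ctrl.get_obs(); p=viewer.get_image(name)
    p['obs']=o; return p
def save(p,f): cv2.imwrite('pics/'+f,p['pixels'][:,:,::-1])
def ray(p,uv):
    T=T_of(p); d=np.array([(uv[0]-p['cx'])/p['fx'],-(uv[1]-p['cy'])/p['fy'],-1.])
    return T[:3,3],T[:3,:3]@d
def at_z(p,uv,z):
    o,d=ray(p,uv); return o+d*(z-o[2])/d[2]
def cloud(p):
    v,u=np.mgrid[0:480,0:640]; z=p['range_z']; T=T_of(p)
    P=np.stack([(u-p['cx'])/p['fx']*z,-(v-p['cy'])/p['fy']*z,-z],-1)
    return P@T[:3,:3].T+T[:3,3]
E
python3 - <<'E'
from h import *
for n in ['top','scene']:
    p=shot(n); save(p,n+'0.png'); print(n,{k:(v if np.size(v)<20 else np.shape(v)) for k,v in p.items() if k!='obs'})
    for k in ['console','dock','ridge','knob_grip']+['cube_'+c for c in 'red blue green yellow white'.split()]+['slot_%s_floor'%c for c in 'red blue green yellow white'.split()]+['cleaner','objective','slide_box']:
        r=models.landmark_of(p,k)
        z={'ridge':54,'knob_grip':68}.get(k,18 if 'slot' in k else 0)
        print(k,[(np.round(a['location']),round(a['conf'],2),np.round(at_z(p,a['location'],z)[:2])) for a in r[:2]])
print(ctrl.get_obs())
E
```

```text
top {'pixels': (480, 640, 3), 'range_z': (480, 640), 'fx': 624.9320380546727, 'fy': 624.9320380546727, 'cx': 327.4127789823694, 'cy': 246.7196964429666, 'T': array([[-1.04122898e-03,  9.90829984e-01, -1.35110543e-01,
         3.98178298e+02],
       [-9.99987489e-01, -1.69272597e-03, -4.70716552e-03,
        -4.02870378e+00],
       [-4.89270586e-03,  1.35103952e-01,  9.90819350e-01,
         1.36360896e+03],
       [ 0.00000000e+00,  0.00000000e+00,  0.00000000e+00,
         1.00000000e+00]]), 'shot': 1}
console [(array([201., 316.]), 0.82, array([433., 278.]))]
dock [(array([446., 302.]), 0.4, array([ 461., -255.]))]
ridge [(array([175., 323.]), 0.56, array([418., 319.]))]
knob_grip [(array([213., 308.]), 0.87, array([448., 239.]))]
cube_red [(array([175., 322.]), 0.51, array([419., 333.])), (array([492., 296.]), 0.25, array([ 476., -355.]))]
cube_blue [(array([482., 261.]), 0.91, array([ 552., -337.]))]
cube_green [(array([399., 303.]), 0.77, array([ 460., -153.]))]
cube_yellow [(array([496., 294.]), 0.89, array([ 479., -365.])), (array([212., 309.]), 0.35, array([449., 254.]))]
c
[... 2646 characters left out ...]
63, array([387.,   4.]))]
{'t': 1.8, 'qpos': array([-1.15801253e+00,  4.23095227e-01,  1.62990578e+00,  2.49197280e-05,
        1.08857302e+00, -1.89977917e-02]), 'qvel': array([ 0.00026036,  0.00051799, -0.00200251,  0.00105267,  0.00044657,
        0.00031515]), 'joint_torque': array([ 7.82594507e-04, -5.44568253e+01, -2.74041456e+01,  6.44827634e-02,
        1.68873364e-02, -5.15557849e-05]), 'ee_pos': array([ 261.58246363, -567.61443132,  222.67576789]), 'orientation': array([3.06865386e+00, 6.72963815e-01, 3.97316664e-05]), 'ft_force': array([-0.29917108, -0.19622586, -0.80549698]), 'moment': array([-0.00598721,  0.02927742,  0.03112404]), 'grasp_force': 0.0, 'width': 87.92893934428908}
```

View pics/top0.png

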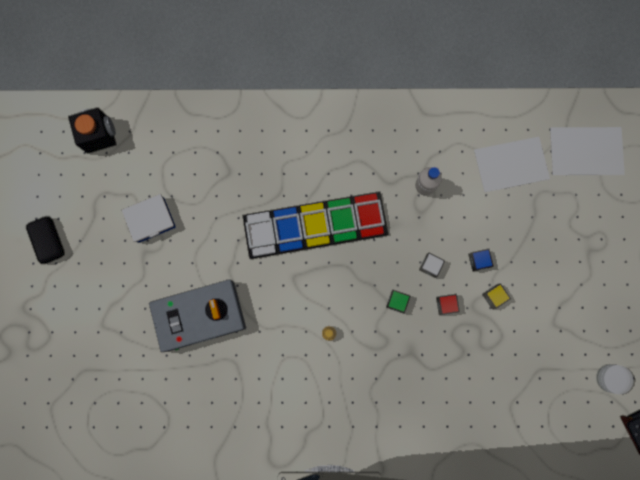

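View pics/scene0.png

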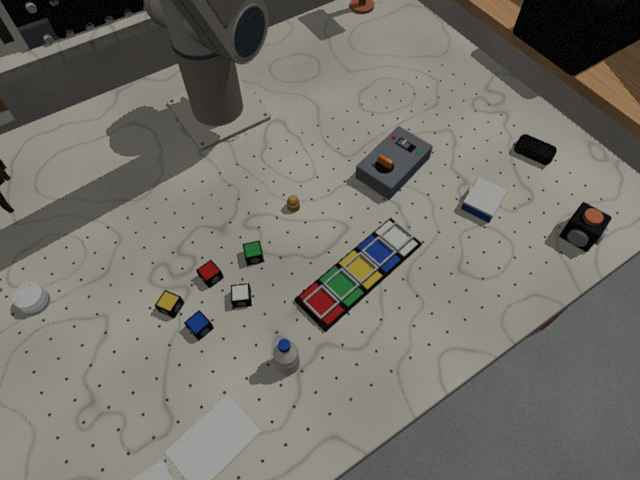

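The top view shows all five cubes on the bench around (400–500, 260–305), the dock slots at (260–370, 215–235), and the console at (200, 316) with its ridge at the red end. I'll move over the console for a close look.

>>> play_rows(dp=[[14,35,3],[14,35,3],[14,35,3],[14,35,3],[14,35,3],[14,35,3],[14,35,3],[14,35,3]], yaw=[3.2,3.2,3.2,3.2,3.2,3.2,3.2,3.2], gripper=1.0)

```text
t: 2.47
ee_pos: [373.9, -286.0, 247.0]
orientation: [2.841, 1.339, 0.0]
ft_force: [2.1, -0.2, -0.3]
width: 38.1
grasp_force: 0.0
```

>>> play_rows(dp=[[14,35,3],[14,35,3],[14,35,3],[14,35,3],[1,35,3],[1,35,3],[1,35,3],[1,35,3]], yaw=[3.2,3.2,3.2,3.2,3.2,3.2,3.2,3.2])

```text
t: 3.13
ee_pos: [433.4, -5.9, 271.1]
orientation: [2.474, 1.936, 0.001]
ft_force: [0.2, -0.1, 0.4]
width: 0.7
grasp_force: 0.0
```

>>> play_rows(dp=[[1,35,3],[1,35,3],[1,35,3],[1,35,3],[1,35,3],[1,35,3],[1,35,3],[1,35,3]], yaw=[3.2,3.2,3.2,3.2,3.2,3.2,3.2,3.2])

```text
t: 3.8
ee_pos: [441.3, 274.3, 295.0]
orientation: [1.983, 2.436, 0.001]
ft_force: [0.8, -0.1, -0.1]
width: 0.3
grasp_force: 0.0
```

>>> play_rows(dp=[[0,0,0],[0,0,0]], yaw=[0,0])

```text
t: 3.97
ee_pos: [441.4, 273.9, 294.6]
orientation: [1.983, 2.436, 0.0]
ft_force: [0.4, 0.1, -0.2]
width: 0.3
grasp_force: 0.0
```

Run:
```python
from h import *
p=shot('wrist'); save(p,'w1.png'); print(p['obs']['ee_pos'],p['obs']['orientation'],p['fx'],p['cx'],p['cy'],p['hand_eye'])
for k,z in [('ridge',54),('knob_grip',68),('console',0)]:
    print(k,[(np.round(a['location']),round(a['conf'],2),np.round(at_z(p,a['location'],z),1)) for a in models.landmark_of(p,k)[:2]])
C=cloud(p); m=(abs(C[...,2]-50)<4)&(p['range_z']>0)
q=C[m][:,:2].astype(np.float32); print(m.sum(),cv2.minAreaRect(q)); print(np.median(C[m][:,2]))
```

```text
[441.37658234 273.89542477 294.64895587] [1.98336704e+00 2.43622254e+00 1.15370483e-04] 352.31247971133064 319.83175953409426 235.04564861870972 [[-1.33112785e-04  9.61698756e-01  2.74108528e-01  7.62448260e+01]
 [ 9.99999926e-01  2.27147425e-04 -3.11316913e-04  9.35334810e-02]
 [-3.61656134e-04  2.74108466e-01 -9.61698715e-01 -1.61661382e+02]
 [ 0.00000000e+00  0.00000000e+00  0.00000000e+00  1.00000000e+00]]
ridge [(array([304., 156.]), 0.76, array([413. , 322.4,  54. ]))]
knob_grip [(array([316., 236.]), 0.83, array([444.7, 238.5,  68. ]))]
console [(array([314., 190.]), 0.9, array([433.2, 278.7,   0. ]))]
13202 ((433.8109436035156, 279.76239013671875), (109.86431884765625, 179.49073791503906), 15.801383018493652)
49.81612620109013
```

View pics/w1.png

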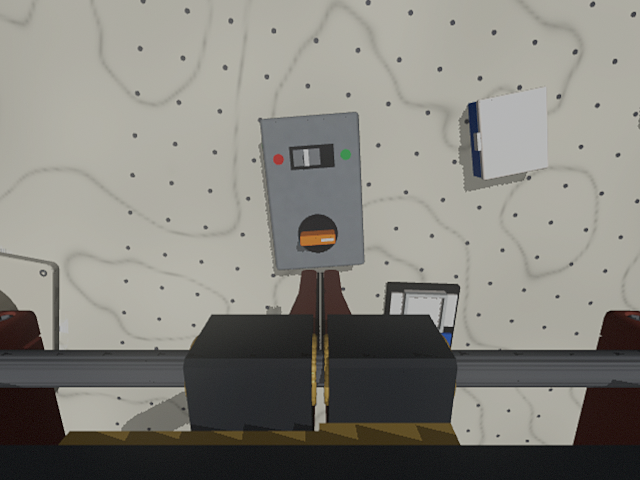

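Wrist view: the console is clear. The ridge is at (306,157), towards the red dot at (279,159), and the knob is at (318,236). Console centre is (433.8, 279.8) with a yaw of 15.8°. I'll pinch the ridge and slide it.

>>> play_rows(dp=[[-3.2,6,-25],[-3.2,6,-25],[-3.2,6,-25],[-3.2,6,-25],[-3.3,6,-25],[-3.3,6,-25],[-3.3,6,-25],[-3.2,5.6,-20]], yaw=[0.5,0.5,0.5,0.5,0.5,0.5,0.6,0.5], gripper=0.7)

```text
t: 4.83
ee_pos: [415.4, 318.7, 98.2]
orientation: [-1.901, -2.501, 0.002]
ft_force: [-0.1, -0.2, -0.5]
width: 26.7
grasp_force: 0.0
```

>>> play_rows(dp=[[0,0,-12],[0,0,-12],[0,0,-10],[0,0,-6],[0,0,-3.6],[0,0,0],[0,0,0],[0,0,0]], yaw=[0,0,0,0,0,0,0,0])

```text
t: 5.5
ee_pos: [416.1, 320.2, 56.7]
orientation: [1.898, 2.503, 0.002]
ft_force: [-0.5, -0.4, 0.5]
width: 26.3
grasp_force: 0.0
```

Run:
```python
from h import *
p=shot('wrist'); save(p,'w2.png'); print(p['obs']['ee_pos'],p['obs']['orientation'],p['obs']['width'],p['obs']['ft_force'])
```

```text
[416.14875621 320.22538545  56.69706151] [1.89848553e+00 2.50262417e+00 1.81100140e-03] 26.346381169365976 [-0.45561894 -0.42959904  0.54422525]
```

View pics/w2.png

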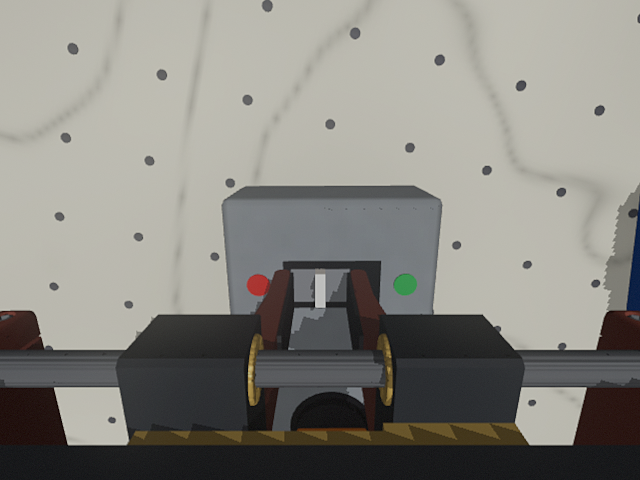

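The wrist view shows the ridge at (320,290), centred between the fingers. I'll lower slightly, pinch and slide towards green.

>>> play_rows(dp=[[-0.3,1,-2.5],[0,0,0],[0,0,0],[0,0,0],[0,0,0]], yaw=[0,0,0,0,0], gripper=1.0)

```text
t: 5.97
ee_pos: [415.9, 321.3, 53.7]
orientation: [1.898, 2.503, 0.002]
ft_force: [3.0, -0.0, -1.6]
width: 4.5
grasp_force: 30.0
```

>>> play_rows(dp=[[1.9,0.55,0],[1.9,0.55,0],[1.9,0.55,0],[1.9,0.55,0],[1.9,0.55,0],[2.0,0.6,0],[0.5,0.2,0],[0,0,0]], yaw=[0,0,0,0,0,0,0,0])

```text
t: 6.63
ee_pos: [427.5, 324.5, 53.6]
orientation: [-1.899, -2.503, 0.0]
ft_force: [-1.8, 0.1, 3.4]
width: 4.1
grasp_force: 30.0
```

>>> play_rows(dp=[[0,0,0],[0,0,0],[0,0,0]], yaw=[0,0,0], gripper=0.7)

```text
t: 6.88
ee_pos: [427.5, 324.5, 53.5]
orientation: [1.898, 2.503, 0.0]
ft_force: [-0.4, 0.0, -0.4]
width: 20.7
grasp_force: 0.0
```

>>> play_rows(dp=[[0,0,10],[0,0,20],[0,0,30],[0,0,30],[0,-10,30],[0,-20,30],[0,-20,30],[0,-30,30]], yaw=[0,0,0,0,0,0,0,0])

```text
t: 7.55
ee_pos: [427.3, 245.1, 265.3]
orientation: [1.896, 2.504, 0.002]
ft_force: [1.2, 0.1, 0.3]
width: 26.5
grasp_force: 0.0
```

Run:
```python
from h import *
p=shot('wrist'); save(p,'w3.png'); cv2.imwrite('pics/w3c.png',p['pixels'][0:330,150:500,::-1])
for k,z in [('ridge',54),('knob_grip',68)]:
    print(k,[(np.round(a['location']),round(a['conf'],2),np.round(at_z(p,a['location'],z),1)) for a in models.landmark_of(p,k)[:2]])
```

```text
ridge [(array([338., 132.]), 0.58, array([424.4, 326. ,  54. ]))]
knob_grip [(array([335., 219.]), 0.92, array([445.6, 240.9,  68. ]))]
```

View pics/w3c.png

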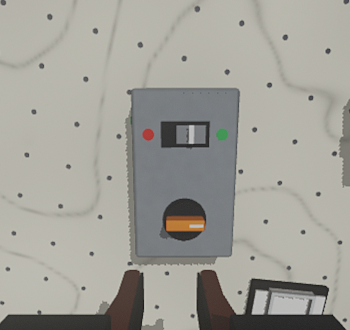

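The crop shows the ridge at the green end (192,134), so the switch is on. Next I'll look at the dock, then the cubes.

>>> play_rows(dp=[[21,-35,4],[21,-35,4],[21,-35,4],[21,-35,4],[21,-35,4],[21,-35,4],[21,-35,4],[21,-35,4]], yaw=[0,0,0,0,0,0,0,0], gripper=0)

```text
t: 8.37
ee_pos: [595.8, -36.1, 294.0]
orientation: [-1.897, -2.502, 0.001]
ft_force: [0.3, -0.0, 0.1]
width: 76.2
grasp_force: 0.0
```

>>> play_rows(dp=[[21,-35,0],[21,-35,0],[0,0,0],[0,0,0],[0,0,0]], yaw=[0,0,0,0,0])

```text
t: 8.78
ee_pos: [636.8, -104.2, 293.5]
orientation: [-1.897, -2.501, 0.001]
ft_force: [-0.2, -0.1, -0.3]
width: 87.9
grasp_force: 0.0
```

Run:
```python
from h import *
p=shot('wrist'); save(p,'w4.png'); print(p['obs']['ee_pos'])
P={}
for c in 'red green yellow blue white'.split():
    a=models.landmark_of(p,'slot_%s_floor'%c)[:2]
    print(c,[(np.round(b['location']),round(b['conf'],2),np.round(at_z(p,b['location'],18),1)) for b in a])
C=cloud(p); m=(C[...,2]>7)&(C[...,2]<45)&(p['range_z']>0)&(C[...,1]>-160)&(C[...,1]<230)&(C[...,0]>540)&(C[...,0]<760)
n,l,s,_=cv2.connectedComponentsWithStats(m.astype(np.uint8)); i=1+np.argmax(s[1:,4]); q=C[l==i][:,:2].astype(np.float32)
print(s[i],cv2.minAreaRect(q))
# slot floors by height
m2=(l==i)&(abs(C[...,2]-18)<2)
```

```text
[ 636.76491811 -104.20366662  293.50411169]
red [(array([337., 188.]), 0.71, array([653.4, -86.1,  18. ]))]
green [(array([225., 328.]), 0.52, array([ 558.2, -315.6,   18. ]))]
yellow [(array([347.,  86.]), 0.89, array([631.2,  29.4,  18. ])), (array([165., 264.]), 0.51, array([ 463.5, -244. ,   18. ]))]
blue [(array([354.,  28.]), 0.83, array([621.5,  89. ,  18. ])), (array([348.,  87.]), 0.38, array([632.4,  29.1,  18. ]))]
white [(array([336., 187.]), 0.17, array([651.7, -85.6,  18. ]))]
[  295     0   108   219 18105] ((637.5319213867188, 0.3272705078125), (100.13201141357422, 249.07504272460938), 9.699980735778809)
```

>>> play_rows(dp=[[-12,-38,-3],[-12,-38,-3],[-12,-38,-3],[-12,-38,-3],[-12,-38,-3],[-12,-38,-3],[-12,-38,-3],[-12,-38,-3]], yaw=[0,0,0,0,0,0,0,0])

```text
t: 9.75
ee_pos: [540.7, -410.1, 271.4]
orientation: [1.897, 2.503, -0.0]
ft_force: [0.4, -0.7, -0.5]
width: 87.9
grasp_force: 0.0
```

>>> play_rows(dp=[[-12,-10,-3],[0,0,0],[0,0,0]], yaw=[0,0,0])

```text
t: 10.0
ee_pos: [528.9, -418.5, 267.9]
orientation: [-1.9, -2.501, -0.001]
ft_force: [1.0, 0.6, 0.1]
width: 87.9
grasp_force: 0.0
```

```bash
cat >> h.py <<'E'
def cubes(p):
    C=cloud(p); m=(abs(C[...,2]-32)<4)&(p['range_z']>0)&(C[...,0]>350)&(C[...,0]<900)
    n,l,s,_=cv2.connectedComponentsWithStats(m.astype(np.uint8)); out=[]
    for i in range(1,n):
        if s[i,4]<60: continue
        P=C[l==i]; r=cv2.minAreaRect(P[:,:2].astype(np.float32))
        if not 30<min(r[1])<=max(r[1])<52: continue
        col=np.median(p['pixels'][l==i],0).astype(int)
        out.append((np.round(r[0],1),np.round(r[1],1),round(r[2],1),col))
    return out
E
python3 - <<'E'
from h import *
p=shot('wrist'); save(p,'w5.png'); print(p['obs']['ee_pos'])
for c in cubes(p): print(*c)
for c in 'red green yellow blue white'.split():
    a=models.landmark_of(p,'cube_'+c)[:1]
    print(c,[(np.round(b['location']),round(b['conf'],2),np.round(at_z(p,b['location'],0),1)) for b in a])
E
```

```text
[ 528.85480752 -418.50870805  267.85527251]
[ 541.5 -222.4] [41. 40.] 63.4 [169 169 169]
[ 456.8 -254.3] [40.1 40.6] 8.3 [157  55  50]
[ 552.5 -328.6] [40.1 39.9] 11.7 [ 55  85 145]
[ 474.  -359.2] [40.2 40.1] 32.4 [168 154  61]
red [(array([298.,  38.]), 0.82, array([ 458.8, -253.5,    0. ]))]
green []
yellow [(array([289., 140.]), 0.69, array([ 475.7, -360.6,    0. ]))]
blue [(array([362., 134.]), 0.74, array([ 555.6, -330.9,    0. ]))]
white [(array([382.,  32.]), 0.69, array([ 544.5, -222.7,    0. ]))]
```

View pics/w5.png

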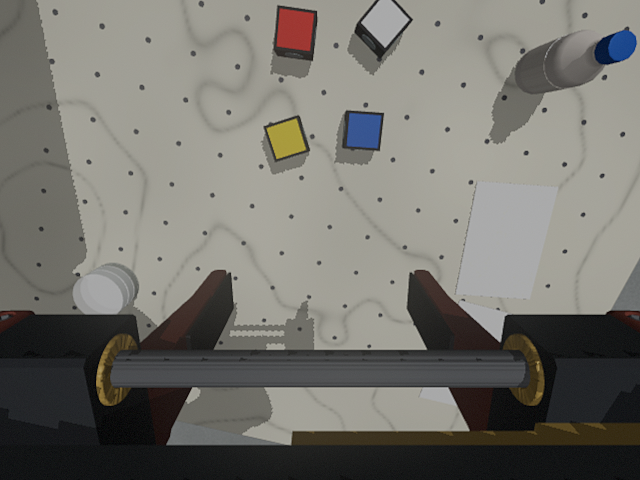

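View pics/w4.png

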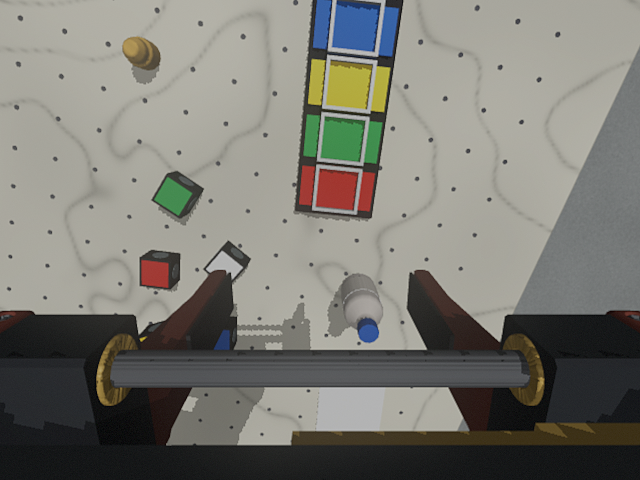

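The wrist views match the fits. The bench view shows blue at (363,130), yellow (287,138), red (296,33) and white (384,25). In the dock view the pockets run red, green, yellow and blue from near to far, with green's cube at (177,194). Blue first.

>>> play_rows(dp=[[3,11.2,-22],[3,11.2,-22],[3,11.2,-22],[3,11.2,-22],[3,11.2,-22],[3,11.2,-22],[3,11.2,-22],[2.6,11.5,-22]], yaw=[-0.5,-0.5,-0.5,-0.5,-0.5,-0.5,-0.5,-0.5], gripper=0.25)

```text
t: 10.97
ee_pos: [553.7, -327.8, 91.4]
orientation: [1.984, 2.435, 0.0]
ft_force: [-0.2, 0.3, -0.3]
width: 66.0
grasp_force: 0.0
```

>>> play_rows(dp=[[0,0,-20],[0,0,-20],[0,0,-18],[0,0,-13],[0,0,-6],[0,0,-2.5],[0,0,0]], yaw=[0,0,0,0,0,0,0])

```text
t: 11.55
ee_pos: [553.2, -328.9, 12.5]
orientation: [-1.984, -2.436, -0.0]
ft_force: [0.8, -0.7, -0.4]
width: 65.8
grasp_force: 0.0
```

>>> play_rows(dp=[[0,0,0],[0,0,0],[0,0,0],[0,0,0],[0,0,0]], yaw=[0,0,0,0,0], gripper=1.0)

```text
t: 11.97
ee_pos: [553.3, -329.3, 13.2]
orientation: [1.984, 2.434, 0.0]
ft_force: [-0.3, 0.7, 3.5]
width: 40.0
grasp_force: 30.0
```

>>> play_rows(dp=[[0,0,10],[0,0,25],[0,0,25],[0,10,20],[5,20,10]], yaw=[0,0,0,0,0])

```text
t: 12.38
ee_pos: [558.7, -301.1, 105.9]
orientation: [1.985, 2.43, 0.0]
ft_force: [1.4, -0.4, -1.5]
width: 39.8
grasp_force: 30.0
```

>>> play_rows(dp=[[5.5,33,0],[5.5,33,0],[5.5,33,0],[5.5,33,0],[5.5,33,0],[5.5,33,0],[5.5,33,0],[5.5,33,0]], yaw=[-0.3,-0.3,-0.3,-0.3,-0.2,-0.2,-0.2,-0.2])

```text
t: 13.05
ee_pos: [602.0, -33.4, 103.2]
orientation: [2.027, 2.4, 0.0]
ft_force: [0.7, -0.9, -1.0]
width: 39.7
grasp_force: 30.0
```

>>> play_rows(dp=[[5.5,33,0],[5.5,33,0],[5.5,33,-10],[3.5,25.5,-15],[0,0,-15],[0,0,0],[0,0,0]], yaw=[0,0,0,0,0,0,0])

```text
t: 13.63
ee_pos: [621.1, 89.5, 62.3]
orientation: [-2.025, -2.4, 0.003]
ft_force: [0.7, 0.3, -0.3]
width: 39.7
grasp_force: 30.0
```

Run:
```python
from h import *
o=ctrl.get_obs();print(o['ee_pos'],o['orientation'],o['width'],o['grasp_force'])
p=shot('wrist'); save(p,'w6.png')
C=cloud(p); m=(C[...,2]>7)&(C[...,2]<29)&(p['range_z']>0)&(C[...,1]>100)&(C[...,1]<240)&(C[...,0]>540)&(C[...,0]<700)
q=C[m][:,:2].astype(np.float32); print(m.sum(),cv2.minAreaRect(q))
```

```text
[621.1135287   89.53033147  62.27606914] [-2.02520423 -2.40001092  0.00252612] 39.709685677761854 29.998647272586823
24014 ((613.9886474609375, 137.9032440185547), (100.30296325683594, 92.95310974121094), 9.560539245605469)
```

View pics/w6.png

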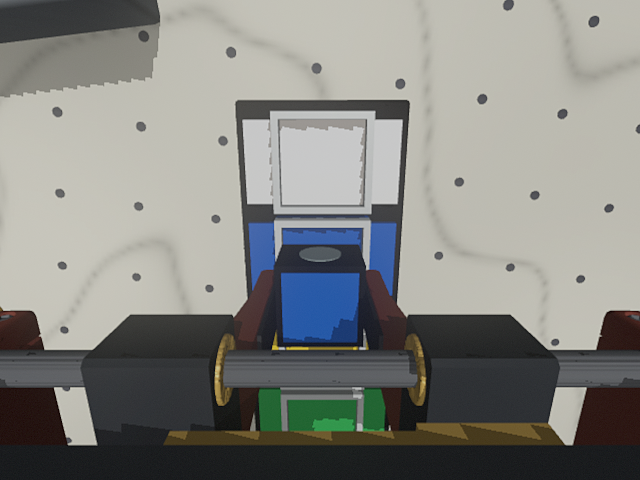

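The view shows blue held level over its slot, and the far-end fit puts the dock centre at (632.2, 30.6). I'll lower it, release, and go to a viewing pose.

>>> play_rows(dp=[[1,0.5,-8],[0,0,-8],[0,0,-8],[0,0,-6],[0,0,-1],[0,0,0]], yaw=[0,0,0,0,0,0])

```text
t: 14.18
ee_pos: [622.8, 89.5, 31.1]
orientation: [-2.027, -2.399, 0.001]
ft_force: [-0.0, 0.5, -1.2]
width: 39.9
grasp_force: 30.0
```

>>> play_rows(dp=[[0,0,0],[0,0,0],[0,0,0],[0,0,10],[0,0,20],[0,0,30],[0,-10,30]], yaw=[0,0,0,0,0,0,0], gripper=0.25)

```text
t: 14.77
ee_pos: [622.4, 81.0, 122.5]
orientation: [-2.025, -2.401, 0.001]
ft_force: [1.1, -0.3, 0.3]
width: 65.5
grasp_force: 0.0
```

>>> play_rows(dp=[[-9,-35,16],[-9,-35,16],[-9,-35,16],[-9,-35,16],[-9,-35,16],[-9,-35,16],[-9,-35,16],[-9,-35,16]], yaw=[0,0,0,0,0,0,0,0])

```text
t: 15.43
ee_pos: [550.2, -201.5, 251.4]
orientation: [2.026, 2.4, 0.001]
ft_force: [0.6, -0.4, -0.5]
width: 66.0
grasp_force: 0.0
```

>>> play_rows(dp=[[-8,-34,16],[-8,-34,16],[-8,-34,16],[-8,-34,14],[-8,-34,14],[0,0,0],[0,0,0]], yaw=[0,0,0,0,0,0,0])

```text
t: 16.02
ee_pos: [510.5, -371.6, 326.9]
orientation: [2.029, 2.396, 0.0]
ft_force: [-0.1, 0.6, -0.3]
width: 65.9
grasp_force: 0.0
```

Run:
```python
from h import *
p=shot('wrist'); save(p,'w7.png'); print(p['obs']['ee_pos'],p['obs']['orientation'])
for c in cubes(p): print(*c)
p=shot('top'); C=cloud(p)
for b in models.look_for(p,'cube_blue')[:2]: 
    u,v=map(int,b['bbox'][:2]); print(b['conf'],C[v,u])
```

```text
[ 510.53752989 -371.56677668  326.93950379] [2.02907720e+00 2.39558164e+00 4.64431636e-04]
[ 541.5 -222.4] [40.5 40. ] 63.6 [175 175 175]
[ 456.7 -254.3] [40. 40.] 8.2 [161  61  56]
[ 474.  -359.4] [40.1 40.3] 32.5 [175 159  65]
0.56 [620.10884129  84.13556574  48.54030332]
```

Blue is seated. Yellow next.

>>> play_rows(dp=[[-4.6,1.5,-28],[-4.6,1.5,-28],[-4.6,1.5,-28],[-4.6,1.5,-28],[-4.6,1.5,-28],[-4.6,1.5,-28],[-4.6,1.5,-28],[-4.5,1.7,-28]], yaw=[2.9,2.9,2.9,2.9,2.9,2.9,2.8,2.8])

```text
t: 16.83
ee_pos: [474.2, -355.8, 100.0]
orientation: [-1.501, -2.759, -0.0]
ft_force: [0.4, 0.7, -0.6]
width: 65.9
grasp_force: 0.0
```

>>> play_rows(dp=[[0,0,-22],[0,0,-22],[0,0,-20],[0,0,-15],[0,0,-8],[0,0,-3],[0,0,0],[0,0,0]], yaw=[0,0,0,0,0,0,0,0])

```text
t: 17.5
ee_pos: [474.8, -357.6, 12.1]
orientation: [1.506, 2.756, -0.0]
ft_force: [-0.0, -0.0, 0.2]
width: 65.7
grasp_force: 0.0
```

>>> play_rows(dp=[[0,0,0],[0,0,0],[0,0,0],[0,0,0],[0,0,0]], yaw=[0,0,0,0,0], gripper=1.0)

```text
t: 17.92
ee_pos: [474.4, -358.0, 12.0]
orientation: [1.508, 2.756, -0.0]
ft_force: [-0.4, -0.2, 3.0]
width: 39.5
grasp_force: 30.0
```

>>> play_rows(dp=[[0,0,10],[0,0,25],[0,0,25],[5,10,20],[10,20,10]], yaw=[0,0,0,0,0])

```text
t: 18.33
ee_pos: [489.9, -329.9, 104.8]
orientation: [1.509, 2.751, -0.001]
ft_force: [0.9, -0.4, -1.9]
width: 39.9
grasp_force: 30.0
```

>>> play_rows(dp=[[13,33,0],[13,33,0],[13,33,0],[13,33,0],[13,33,0],[13,33,0],[13,33,0],[13,33,0]], yaw=[-2.9,-2.9,-2.9,-2.9,-2.9,-2.9,-2.8,-2.7])

```text
t: 19.0
ee_pos: [593.6, -62.1, 102.2]
orientation: [2.028, 2.399, 0.0]
ft_force: [-0.0, 0.5, -1.1]
width: 39.6
grasp_force: 30.0
```

>>> play_rows(dp=[[13,33,0],[13,33,0],[12.5,29,-20],[0,0,-20],[0,0,-10],[0,0,0],[0,0,0]], yaw=[0,0,0,0,0,0,0])

```text
t: 19.58
ee_pos: [630.9, 30.5, 51.3]
orientation: [-2.025, -2.4, 0.002]
ft_force: [0.3, 0.3, -0.6]
width: 40.1
grasp_force: 30.0
```

Run:
```python
from h import *
o=ctrl.get_obs();print(o['ee_pos'],2*np.degrees(np.arctan2(o['orientation'][1],o['orientation'][0]))%180-90,o['width'],o['grasp_force'])
p=shot('wrist'); C=cloud(p)
for z0 in (50,None):
    z=z0 or o['ee_pos'][2]+20
    m=(abs(C[...,2]-z)<4)&(p['range_z']>0)&(C[...,0]>590)&(C[...,0]<670)&(C[...,1]>0)&(C[...,1]<125)
    n,l,s,_=cv2.connectedComponentsWithStats(m.astype(np.uint8)); i=1+np.argmax(s[1:,4])
    print(z,s[i,4],cv2.minAreaRect(C[l==i][:,:2].astype(np.float32)),np.median(C[l==i][:,2]),np.median(p['pixels'][l==i],0))
```

```text
[630.89715836  30.45503969  51.32223206] 9.70124122514494 40.0980315435571 29.99972105026245
50 7753 ((622.478759765625, 90.64147186279297), (40.22355651855469, 40.18989562988281), 9.546770095825195) 50.19019394837591 [ 55. 101. 177.]
71.3222320553299 7736 ((630.8866577148438, 30.662734985351562), (57.668704986572266, 40.150020599365234), 9.787256240844727) 71.50929217713134 [204. 183.  52.]
```

>>> play_rows(dp=[[1.2,0,-7],[0,0,-7],[0,0,-5],[0,0,-1.5],[0,0,0]], yaw=[0,0,0,0,0])

```text
t: 20.05
ee_pos: [632.6, 30.9, 30.5]
orientation: [-2.025, -2.401, 0.001]
ft_force: [1.0, -0.1, -1.2]
width: 39.8
grasp_force: 30.0
```

>>> play_rows(dp=[[0,0,0],[0,0,0],[0,0,0],[0,0,10],[0,0,20],[0,0,30],[0,-10,30]], yaw=[0,0,0,0,0,0,0], gripper=0.25)

```text
t: 20.63
ee_pos: [632.4, 22.3, 122.1]
orientation: [-2.022, -2.402, 0.001]
ft_force: [0.7, 0.5, 0.4]
width: 65.8
grasp_force: 0.0
```

>>> play_rows(dp=[[-12,-32,19],[-12,-32,19],[-12,-32,19],[-12,-32,19],[-12,-32,19],[-12,-32,19],[-12,-32,19],[-12,-32,19]], yaw=[0,0,0,0,0,0,0,0])

```text
t: 21.3
ee_pos: [536.0, -236.2, 275.2]
orientation: [2.024, 2.401, 0.0]
ft_force: [-0.0, -0.7, 0.1]
width: 66.2
grasp_force: 0.0
```

>>> play_rows(dp=[[-12,-32,19],[-12,-32,19],[-12,-32,19],[0,0,0],[0,0,0]], yaw=[0,0,0,0,0])

```text
t: 21.72
ee_pos: [500.6, -332.4, 332.0]
orientation: [2.027, 2.397, 0.001]
ft_force: [-0.0, 0.1, 0.0]
width: 65.8
grasp_force: 0.0
```

Run:
```python
from h import *
p=shot('wrist'); print(p['obs']['ee_pos'],p['obs']['orientation'])
for c in cubes(p): print(*c)
```

```text
[ 500.61040259 -332.36415358  331.98936458] [2.02650656e+00 2.39651593e+00 7.30976172e-04]
[ 463.1 -148.1] [40.3 40.4] 70.5 [ 70 146  87]
[ 541.4 -222.6] [40.1 40.1] 63.6 [174 175 175]
[ 456.6 -254.2] [39.8 40.1] 7.7 [158  60  55]
```

Red, white and green are where expected. White next.

>>> play_rows(dp=[[5.1,13.7,-29],[5.1,13.7,-29],[5.1,13.7,-29],[5.1,13.7,-29],[5.1,13.7,-29],[5.1,13.7,-29],[5.1,13.7,-29],[5.1,13.5,-29]], yaw=[-4.5,-4.5,-4.5,-4.5,-4.5,-4.5,-4.5,-4.4])

```text
t: 22.43
ee_pos: [541.4, -218.5, 96.1]
orientation: [-2.667, -1.658, 0.001]
ft_force: [0.1, -1.0, -0.9]
width: 66.0
grasp_force: 0.0
```

>>> play_rows(dp=[[0,0,-22],[0,0,-20],[0,0,-20],[0,0,-15],[0,0,-8],[0,0,-3],[0,0,0],[0,0,0]], yaw=[0,0,0,0,0,0,0,0])

```text
t: 23.1
ee_pos: [542.2, -221.1, 10.5]
orientation: [2.666, 1.662, 0.0]
ft_force: [0.5, -1.4, 0.1]
width: 66.1
grasp_force: 0.0
```

>>> play_rows(dp=[[0,0,0],[0,0,0],[0,0,0],[0,0,0],[0,0,0]], yaw=[0,0,0,0,0], gripper=1.0)

```text
t: 23.52
ee_pos: [542.1, -221.7, 10.6]
orientation: [2.666, 1.66, 0.001]
ft_force: [-0.5, 0.5, 3.1]
width: 39.8
grasp_force: 30.0
```

>>> play_rows(dp=[[0,0,10],[0,0,25],[0,0,25],[0,10,20],[3,20,10]], yaw=[0,0,0,0,0])

```text
t: 23.93
ee_pos: [545.8, -193.1, 103.2]
orientation: [2.666, 1.656, 0.003]
ft_force: [0.1, -0.5, -1.2]
width: 39.7
grasp_force: 30.0
```

>>> play_rows(dp=[[6,31,0],[6,31,0],[6,31,0],[6,31,0],[6,31,0],[6,31,0],[6,31,0],[6,31,0]], yaw=[4.5,4.5,4.5,4.5,4.5,4.5,4.5,4.4])

```text
t: 24.6
ee_pos: [592.7, 58.1, 100.7]
orientation: [-2.02, -2.406, 0.0]
ft_force: [0.4, -0.7, -0.6]
width: 40.1
grasp_force: 30.0
```

>>> play_rows(dp=[[6,31,0],[6,31,0],[7.5,31,-20],[0,0,-20],[0,0,-10],[0,0,0],[0,0,0]], yaw=[0,0,0,0,0,0,0])

```text
t: 25.18
ee_pos: [611.6, 148.7, 49.8]
orientation: [-2.025, -2.401, 0.003]
ft_force: [0.9, -0.2, -1.8]
width: 40.1
grasp_force: 30.0
```

```bash
cat >> h.py <<'E'
def held():
    o=ctrl.get_obs();print(o['ee_pos'].round(1),(2*np.degrees(np.arctan2(o['orientation'][1],o['orientation'][0])))%180-90,o['width'],o['grasp_force'])
    p=shot('wrist'); C=cloud(p)
    for z in (50,o['ee_pos'][2]+20):
        m=(abs(C[...,2]-z)<4)&(p['range_z']>0)&(C[...,0]>560)&(C[...,0]<720)&(C[...,1]>-120)&(C[...,1]<190)
        n,l,s,_=cv2.connectedComponentsWithStats(m.astype(np.uint8))
        for i in range(1,n):
            if s[i,4]>300: print(round(z),s[i,4],cv2.minAreaRect(C[l==i][:,:2].astype(np.float32)),np.median(C[l==i][:,2]),np.median(p['pixels'][l==i],0))
E
python3 -c "
from h import *
held()"
```

```text
[611.6 148.7  49.8] 9.701803236569162 40.060115248804955 29.99961107969284
50 435 ((608.0577392578125, 168.26651000976562), (40.01593017578125, 1.6577869653701782), 9.699556350708008) 50.2443373064942 [61. 61. 60.]
50 2445 ((623.83837890625, 82.39543151855469), (40.16564178466797, 24.8474063873291), 9.281930923461914) 50.325651419799925 [ 30.  56. 108.]
70 7731 ((611.216064453125, 149.42892456054688), (57.515323638916016, 39.35713195800781), 8.730731010437012) 71.47581277934904 [191. 191. 190.]
```

>>> play_rows(dp=[[0.8,-0.3,-7],[0,0,-7],[0,0,-5],[0,0,-1.5],[0,0,0]], yaw=[0,0,0,0,0])

```text
t: 25.65
ee_pos: [612.8, 149.0, 29.0]
orientation: [-2.025, -2.401, 0.001]
ft_force: [0.1, -0.4, -0.4]
width: 39.9
grasp_force: 30.0
```

>>> play_rows(dp=[[0,0,0],[0,0,0],[0,0,0],[0,0,10],[0,0,20],[0,0,30],[0,-10,30]], yaw=[0,0,0,0,0,0,0], gripper=0.25)

```text
t: 26.23
ee_pos: [612.6, 140.3, 120.7]
orientation: [-2.023, -2.403, 0.001]
ft_force: [0.7, -0.1, 0.6]
width: 65.9
grasp_force: 0.0
```

>>> play_rows(dp=[[-10.5,-34,16],[-10.5,-34,16],[-10.5,-34,16],[-10.5,-34,16],[-10.5,-34,16],[-10.5,-34,16],[-10.5,-34,16],[-10.5,-34,16]], yaw=[0,0,0,0,0,0,0,0])

```text
t: 26.9
ee_pos: [528.2, -134.1, 249.4]
orientation: [2.024, 2.401, 0.001]
ft_force: [0.5, -0.3, 0.0]
width: 65.8
grasp_force: 0.0
```

>>> play_rows(dp=[[-10.5,-34,16],[-10.5,-34,16],[-10.5,-34,16],[-10.5,-34,16],[-10.5,-34,16],[0,0,0],[0,0,0]], yaw=[0,0,0,0,0,0,0])

```text
t: 27.48
ee_pos: [476.2, -304.3, 329.2]
orientation: [2.027, 2.397, 0.001]
ft_force: [-0.2, 1.5, 0.4]
width: 65.9
grasp_force: 0.0
```

Run:
```python
from h import *
p=shot('wrist'); print(p['obs']['ee_pos'],p['obs']['orientation'])
for c in cubes(p): print(*c)
```

```text
[ 476.24300991 -304.25744588  329.21279744] [2.02698278e+00 2.39657263e+00 7.64215090e-04]
[ 463.3 -147.9] [40.5 40. ] 70.3 [ 69 145  85]
[ 456.7 -254.1] [39.7 39.7] 8.5 [158  61  55]
```

>>> play_rows(dp=[[-2.4,6.2,-29],[-2.4,6.2,-29],[-2.4,6.2,-29],[-2.4,6.2,-29],[-2.5,6.2,-29],[-2.5,6.2,-29],[-2.5,6.2,-29],[-2.5,6.2,-29]], yaw=[-0.2,-0.2,-0.2,-0.2,-0.2,-0.2,0,0])

```text
t: 28.2
ee_pos: [456.6, -250.7, 94.0]
orientation: [-2.047, -2.382, -0.0]
ft_force: [-0.1, -0.4, 0.5]
width: 65.9
grasp_force: 0.0
```

>>> play_rows(dp=[[0,0,-22],[0,0,-20],[0,0,-18],[0,0,-14],[0,0,-7],[0,0,-3],[0,0,0],[0,0,0]], yaw=[0,0,0,0,0,0,0,0])

```text
t: 28.87
ee_pos: [457.4, -252.7, 12.0]
orientation: [2.049, 2.381, 0.0]
ft_force: [0.1, 0.1, -0.4]
width: 66.1
grasp_force: 0.0
```

>>> play_rows(dp=[[0,0,0],[0,0,0],[0,0,0],[0,0,0],[0,0,0]], yaw=[0,0,0,0,0], gripper=1.0)

```text
t: 29.28
ee_pos: [457.2, -253.3, 12.0]
orientation: [2.05, 2.38, 0.0]
ft_force: [-0.4, -0.4, 3.9]
width: 39.6
grasp_force: 30.0
```

>>> play_rows(dp=[[0,0,10],[0,0,25],[0,0,25],[10,10,20],[20,15,10]], yaw=[0,0,0,0,0])

```text
t: 29.7
ee_pos: [486.5, -229.0, 104.3]
orientation: [2.052, 2.377, 0.0]
ft_force: [0.7, -0.5, -2.5]
width: 39.6
grasp_force: 30.0
```

>>> play_rows(dp=[[27,23,0],[27,23,0],[27,23,0],[27,23,0],[27,23,0],[27,23,0],[4,3,-20],[0,0,-20]], yaw=[0.3,0.3,0.2,0.2,0.2,0.2,0,0])

```text
t: 30.37
ee_pos: [656.2, -85.3, 63.0]
orientation: [2.015, 2.405, 0.004]
ft_force: [-0.3, 0.8, -2.2]
width: 39.6
grasp_force: 30.0
```

>>> play_rows(dp=[[0,0,-10],[0,0,0],[0,0,0]], yaw=[0,0,0])

```text
t: 30.62
ee_pos: [652.2, -87.4, 51.4]
orientation: [-2.02, -2.404, 0.001]
ft_force: [-0.1, -0.1, -1.2]
width: 39.6
grasp_force: 30.0
```

```bash
python3 -c "
from h import *
held()"
```

```text
[652.2 -87.4  51.4] 9.914949636076301 39.58227891575176 29.99751180410385
50 7608 ((633.520263671875, 25.451038360595703), (40.2408447265625, 29.83728790283203), 9.897035598754883) 50.1745807163542 [208. 203.  78.]
50 408 ((648.697998046875, -67.74913024902344), (39.87970733642578, 1.6995211839675903), 9.489006042480469) 50.26772303644617 [60. 48. 44.]
71 7735 ((652.2213745117188, -87.114013671875), (57.64636993408203, 40.11978530883789), 10.229381561279297) 71.62626003118254 [185.  43.  38.]
```

>>> play_rows(dp=[[0.2,-0.3,-7],[0,0,-7],[0,0,-5],[0,0,-1.5],[0,0,0]], yaw=[0,0,0,0,0])

```text
t: 31.08
ee_pos: [652.7, -87.5, 30.4]
orientation: [-2.02, -2.405, 0.001]
ft_force: [0.3, -0.2, -0.8]
width: 39.9
grasp_force: 30.0
```

>>> play_rows(dp=[[0,0,0],[0,0,0],[0,0,0],[0,0,10],[0,0,20],[0,0,30],[0,-10,30]], yaw=[0,0,0,0,0,0,0], gripper=0.25)

```text
t: 31.67
ee_pos: [652.6, -96.1, 122.1]
orientation: [-2.018, -2.405, 0.001]
ft_force: [0.1, -0.2, 0.2]
width: 65.6
grasp_force: 0.0
```

>>> play_rows(dp=[[-25,-25,21],[-25,-25,21],[-25,-25,21],[-25,-25,21],[-25,-25,21],[-25,-25,21],[-25,-25,21],[0,0,0]], yaw=[0,0,0,0,0,0,0,0])

```text
t: 32.33
ee_pos: [476.4, -276.7, 273.3]
orientation: [2.02, 2.397, -0.001]
ft_force: [0.2, -0.2, 0.2]
width: 65.9
grasp_force: 0.0
```

>>> play_rows(dp=[[0,0,0],[0,0,0]], yaw=[0,0])

```text
t: 32.5
ee_pos: [478.2, -272.3, 268.5]
orientation: [2.021, 2.404, 0.001]
ft_force: [-0.6, -0.3, -1.0]
width: 65.9
grasp_force: 0.0
```

Run:
```python
from h import *
p=shot('wrist'); print(p['obs']['ee_pos'],p['obs']['orientation'])
for c in cubes(p): print(*c)
```

```text
[ 478.18096393 -272.29175012  268.53075992] [2.02105292e+00 2.40418157e+00 7.05870320e-04]
[ 463.2 -147.9] [40.2 40.1] 70.2 [ 69 144  85]
```

>>> play_rows(dp=[[-1.9,15.5,-22],[-1.9,15.5,-22],[-1.9,15.5,-22],[-1.9,15.5,-22],[-1.9,15.5,-22],[-1.9,15.5,-22],[-1.9,15.5,-22],[-1.9,15.5,-22]], yaw=[-3.7,-3.7,-3.7,-3.7,-3.7,-3.7,-3.7,-3.7])

```text
t: 33.22
ee_pos: [462.8, -146.2, 90.2]
orientation: [-2.568, -1.807, 0.001]
ft_force: [0.7, 0.7, -0.1]
width: 65.7
grasp_force: 0.0
```

>>> play_rows(dp=[[0,0,-20],[0,0,-20],[0,0,-18],[0,0,-13],[0,0,-6],[0,-0.5,-3],[0,0,0],[0,0,0]], yaw=[0,0,0,0,0,0,0,0])

```text
t: 33.88
ee_pos: [463.3, -148.7, 12.2]
orientation: [2.567, 1.81, 0.0]
ft_force: [0.5, 0.1, 0.4]
width: 66.0
grasp_force: 0.0
```

>>> play_rows(dp=[[0,0,0],[0,0,0],[0,0,0],[0,0,0],[0,0,0]], yaw=[0,0,0,0,0], gripper=1.0)

```text
t: 34.3
ee_pos: [463.2, -149.1, 12.5]
orientation: [2.568, 1.809, 0.001]
ft_force: [-1.5, 0.3, 3.2]
width: 40.0
grasp_force: 30.0
```

>>> play_rows(dp=[[0,0,10],[0,0,25],[0,0,25],[10,0,20],[20,15,10]], yaw=[0,0,0,0,0])

```text
t: 34.72
ee_pos: [492.5, -135.3, 104.9]
orientation: [2.569, 1.806, 0.001]
ft_force: [0.7, -0.0, -1.3]
width: 39.8
grasp_force: 30.0
```

>>> play_rows(dp=[[24,17,0],[24,17,0],[24,17,0],[24,17,0],[24,17,0],[24,17,0],[5.3,2.4,-20],[0,0,-20]], yaw=[4.9,4.9,4.9,4.9,4.9,4.9,0,0])

```text
t: 35.38
ee_pos: [645.5, -28.1, 63.6]
orientation: [2.019, 2.401, 0.005]
ft_force: [-0.7, 0.4, -1.6]
width: 39.7
grasp_force: 30.0
```

>>> play_rows(dp=[[0,0,-10],[0,0,0],[0,0,0]], yaw=[0,0,0])

```text
t: 35.63
ee_pos: [641.5, -29.7, 51.9]
orientation: [-2.024, -2.401, 0.002]
ft_force: [0.1, -0.4, -1.6]
width: 40.0
grasp_force: 30.0
```

```bash
python3 -c "
from h import *
held()"
```

```text
[641.5 -29.7  51.9] 9.71823538152006 39.95020875345473 29.999482333660126
50 7064 ((623.6406860351562, 84.38809967041016), (40.40751266479492, 27.424476623535156), 9.294575691223145) 50.173109882464175 [ 61. 112. 186.]
50 7639 ((632.6181640625, 30.548124313354492), (40.15233612060547, 39.84778594970703), 9.821412086486816) 50.20886632695942 [204. 187.  61.]
50 391 ((637.7362060546875, -8.129169464111328), (39.816253662109375, 1.5264145135879517), 10.124754905700684) 50.19416101517376 [47. 54. 40.]
50 2278 ((654.3383178710938, -96.91519927978516), (40.16911315917969, 23.39789390563965), 10.957712173461914) 50.293405836717795 [125.  33.  29.]
72 7932 ((641.2354125976562, -28.22406768798828), (57.402591705322266, 41.33639907836914), 9.763667106628418) 71.65886946987217 [ 54. 157.  80.]
```

>>> play_rows(dp=[[1,-0.2,-7],[0,0,-7],[0,0,-5],[0,0,-2],[0,0,0]], yaw=[0,0,0,0,0])

```text
t: 36.1
ee_pos: [643.0, -29.8, 30.8]
orientation: [-2.025, -2.401, 0.001]
ft_force: [0.5, 0.4, -0.4]
width: 39.8
grasp_force: 30.0
```

>>> play_rows(dp=[[0,0,0],[0,0,0],[0,0,0],[0,0,10],[0,0,20],[0,0,30],[0,0,30]], yaw=[0,0,0,0,0,0,0], gripper=0.25)

```text
t: 36.68
ee_pos: [642.6, -29.7, 122.0]
orientation: [-2.024, -2.401, 0.002]
ft_force: [1.0, 0.2, 0.4]
width: 66.4
grasp_force: 0.0
```

>>> play_rows(dp=[[0,-15,30],[0,-15,30],[0,-15,30],[0,-15,30],[0,-15,30],[0,-15,30],[0,0,0],[0,0,0]], yaw=[0,0,0,0,0,0,0,0])

```text
t: 37.35
ee_pos: [644.1, -120.7, 304.2]
orientation: [2.024, 2.397, 0.004]
ft_force: [-0.4, 0.7, -0.4]
width: 65.6
grasp_force: 0.0
```

Run:
```python
from h import *
held(); p=shot('wrist'); save(p,'w8.png')
```

```text
[ 644.1 -120.7  304.2] 9.665282686789098 65.63444235435965 0.0
50 813 ((624.322021484375, 79.39765930175781), (39.73735809326172, 18.327741622924805), 10.042425155639648) 50.07942745725575 [ 56.  99. 166.]
50 1534 ((632.6227416992188, 30.16409683227539), (39.95695114135742, 40.41482162475586), 9.596742630004883) 50.224636710631415 [180. 174.  66.]
50 1335 ((643.0972290039062, -28.71311378479004), (39.22513961791992, 39.77070236206055), 9.498571395874023) 50.23158892395389 [ 65. 144.  80.]
50 1149 ((652.8663940429688, -88.1579818725586), (39.147422790527344, 38.6181640625), 9.615727424621582) 50.33462389283591 [163.  56.  50.]
324 311 ((676.6467895507812, -109.43121337890625), (19.42914390563965, 7.640493392944336), 71.94013977050781) 324.4319575060417 [52. 50. 47.]
```

View pics/w8.png

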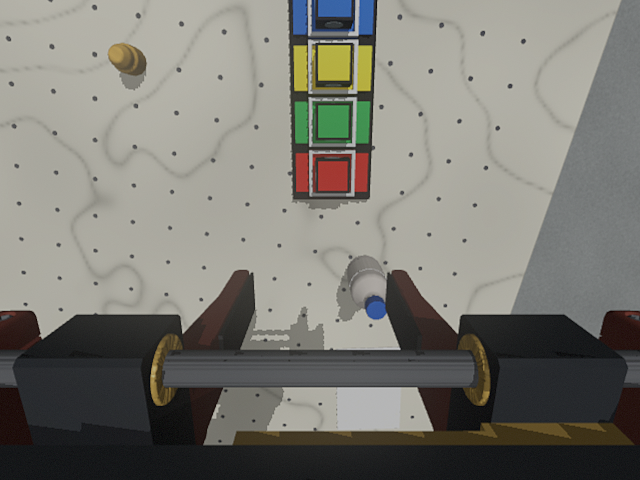

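All four visible cubes sit flush, with tops at 50 mm; white is out of frame. I'll check white on the way to the knob.

>>> play_rows(dp=[[-20,30,0],[-20,30,0],[-20,30,0],[-20,30,0],[-20,30,0],[-20,20,0],[0,0,0],[0,0,0]], yaw=[0,0,0,0,0,0,0,0], gripper=0.3)

```text
t: 38.12
ee_pos: [521.8, 51.6, 300.0]
orientation: [-2.02, -2.404, 0.002]
ft_force: [-0.2, 0.3, 0.2]
width: 61.4
grasp_force: 0.0
```

Run:
```python
from h import *
held(); p=shot('wrist')
C=cloud(p); m=(abs(C[...,2]-50)<4)&(p['range_z']>0)&(C[...,0]<530)&(C[...,1]>150)
q=C[m][:,:2].astype(np.float32); print(m.sum(),cv2.minAreaRect(q))
for k,z in [('ridge',54),('knob_grip',68)]: print(k,[(round(a['conf'],2),np.round(at_z(p,a['location'],z),1)) for a in models.landmark_of(p,k)[:2]])
m=(abs(C[...,2]-78)<3)&(p['range_z']>0)&(abs(C[...,0]-446)<40)&(abs(C[...,1]-237)<40)
print(m.sum(),cv2.minAreaRect(C[m][:,:2].astype(np.float32)))
```

```text
[521.8  51.6 300. ] 9.917859594580591 61.43663092781947 0.0
50 1370 ((612.7084350585938, 148.05604553222656), (40.875858306884766, 40.07774353027344), 9.709163665771484) 50.32562427290412 [184. 185. 185.]
50 1201 ((622.51025390625, 90.24334716796875), (40.73366928100586, 39.98672103881836), 9.117960929870605) 50.33572821668639 [ 52.  87. 156.]
50 1097 ((632.369140625, 29.969762802124023), (40.1663703918457, 40.97416687011719), 9.441356658935547) 50.305872038846985 [183. 164.  54.]
50 478 ((642.693115234375, -28.254480361938477), (39.938209533691406, 40.6060676574707), 10.710744857788086) 50.27663952596993 [ 57. 139.  72.]
5238 ((449.81365966796875, 223.7264404296875), (109.7174301147461, 64.40580749511719), 15.764375686645508)
ridge []
knob_grip [(0.66, array([445.7, 237.3,  68. ]))]
534 ((446.7228088378906, 234.3765106201172), (39.513404846191406, 12.171416282653809), 9.1522855758667)
```

All five cubes are in. Now the knob.

>>> play_rows(dp=[[-5,12,-10],[-5,12,-10],[-5,12,-10],[-5,12,-10],[-5,12,-10],[-5,12,-10],[-5,12,-10],[-5,12,-10]], yaw=[6,6,6,6,6,6,6,6])

```text
t: 38.98
ee_pos: [483.8, 146.1, 220.2]
orientation: [-0.867, -3.019, 0.0]
ft_force: [-0.4, 0.3, 0.1]
width: 61.4
grasp_force: 0.0
```

>>> play_rows(dp=[[-4.5,11.1,-15],[-4.5,11.1,-15],[-4.4,11.1,-15],[-4.4,11.1,-15],[-4.4,11.1,-15],[-4.4,11.1,-15],[-4.5,11,-15],[-4.5,11,-15]], yaw=[6,6,6,6,6,6,6,6])

```text
t: 39.65
ee_pos: [448.3, 234.8, 99.9]
orientation: [0.436, -3.111, 0.0]
ft_force: [-0.2, 0.5, -0.5]
width: 61.7
grasp_force: 0.0
```

>>> play_rows(dp=[[0,0,0],[0,0,0],[0,0,0]], yaw=[0,0,0])

```text
t: 39.9
ee_pos: [448.5, 234.4, 101.3]
orientation: [-0.425, 3.112, -0.0]
ft_force: [-0.4, 0.2, -0.4]
width: 61.5
grasp_force: 0.0
```

Run:
```python
from h import *
p=shot('wrist'); save(p,'w9.png'); o=p['obs']; print(o['ee_pos'],(2*np.degrees(np.arctan2(o['orientation'][1],o['orientation'][0])))%360-90)
C=cloud(p)
m=(abs(C[...,2]-78)<3)&(p['range_z']>0)&(abs(C[...,0]-446)<40)&(abs(C[...,1]-237)<40)
print(m.sum(),cv2.minAreaRect(C[m][:,:2].astype(np.float32)))
```

```text
[448.54965784 234.40877734 101.33950106] 105.53529044513962
1404 ((446.186767578125, 236.64865112304688), (39.608036041259766, 11.844659805297852), 16.133935928344727)
```

View pics/w9.png

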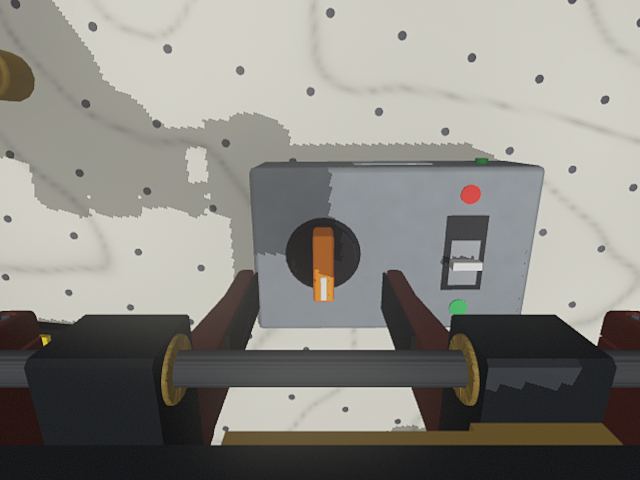

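Bar at (323,265), well centred between the fingers, and the ridge is at the green end. I'll lower, grip and twist.

>>> play_rows(dp=[[-1.2,1.1,-12],[-1.2,1.1,-12],[0,0,-10],[0,0,-6],[0,0,-1.8],[0,0,0],[0,0,0]], yaw=[0,0,0,0,0,0,0])

```text
t: 40.53
ee_pos: [445.6, 237.1, 59.5]
orientation: [-0.429, 3.112, 0.0]
ft_force: [0.7, 0.7, -0.3]
width: 61.6
grasp_force: 0.0
```

>>> play_rows(dp=[[0,0,0],[0,0,0],[0,0,0],[0,0,0],[0,0,0],[0,0,0],[0,0,0]], yaw=[0,0,0,0,0,0,0], gripper=1.0)

```text
t: 41.12
ee_pos: [445.3, 237.1, 59.3]
orientation: [-0.43, 3.112, -0.0]
ft_force: [-0.2, 0.1, -0.0]
width: 18.3
grasp_force: 0.0
```

>>> play_rows(dp=[[0,0,0],[0,0,0],[0,0,0],[0,0,0],[0,0,0],[0,0,0],[0,0,0],[0,0,0]], yaw=[-5,-5,-5,-5,-5,-5,-5,-5])

```text
t: 41.78
ee_pos: [445.5, 236.2, 59.3]
orientation: [0.666, 3.07, -0.002]
ft_force: [2.1, -5.7, 1.3]
width: 12.2
grasp_force: 30.0
```

>>> play_rows(dp=[[0,0,0],[0,0,0],[0,0,0],[0,0,0],[0,0,0],[0,0,0]], yaw=[-5,-5,-5,-4,-3,0])

```text
t: 42.28
ee_pos: [445.8, 236.5, 59.3]
orientation: [1.237, 2.887, -0.001]
ft_force: [1.7, -5.7, 0.5]
width: 11.7
grasp_force: 30.0
```

Run:
```python
from h import *
o=ctrl.get_obs(); print(o['ee_pos'],(2*np.degrees(np.arctan2(o['orientation'][1],o['orientation'][0])))%360-90,o['moment'],o['ft_force'],o['width'],o['grasp_force'])
```

```text
[445.76184741 236.50418592  59.27769826] 43.62040133987236 [-0.81507799 -0.6336495   0.12609957] [ 1.67518737 -5.65010549  0.47797551] 11.734823077185231 30.00798761844635
```

>>> play_rows(dp=[[0,0,0],[0,0,0],[0,0,0],[0,0,0],[0,0,0],[0,0,0]], yaw=[-2,-2,-2,0,0,0])

```text
t: 42.78
ee_pos: [445.6, 236.7, 59.3]
orientation: [1.379, 2.822, -0.001]
ft_force: [3.1, -5.9, 1.3]
width: 12.6
grasp_force: 31.2
```

Run:
```python
from h import *
p=shot('wrist'); o=p['obs']; print(o['ee_pos'],(2*np.degrees(np.arctan2(o['orientation'][1],o['orientation'][0])))%360-90,o['moment'],o['ft_force'],o['width'],o['grasp_force'])
C=cloud(p); m=(abs(C[...,2]-78)<3)&(p['range_z']>0)&(abs(C[...,0]-446)<40)&(abs(C[...,1]-237)<40)
px=p['pixels'].astype(int); m&=(px[...,0]>px[...,2]*2)&(px[...,0]>90)
print(m.sum(),cv2.minAreaRect(C[m][:,:2].astype(np.float32))); save(p,'w10.png')
```

```text
[445.59805681 236.66371648  59.28335988] 37.89087672517323 [-0.88075316 -0.57129913  0.69910223] [ 3.06558097 -5.91992833  1.27101976] 12.591981227489907 31.190024303505197
1852 ((445.8883972167969, 237.22842407226562), (11.865192413330078, 40.08155822753906), 42.086830139160156)
```

View pics/w10.png

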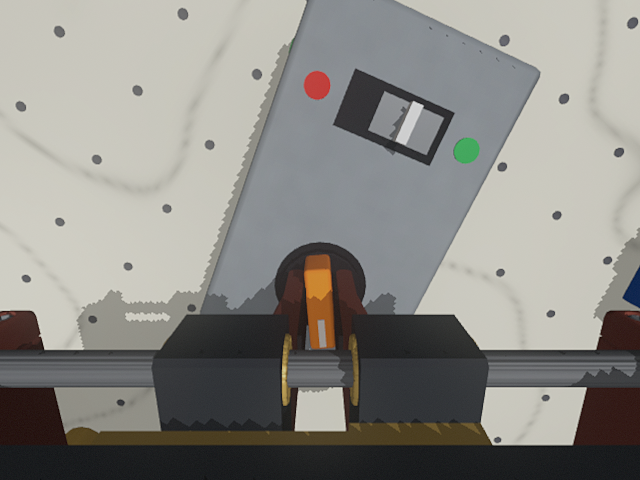

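At the stop: the bar turned about 63.7° and the moment jumped to 0.7 N m. I'll release and check that it springs back.

>>> play_rows(dp=[[0,0,0],[0,0,0],[0,0,0],[0,0,0],[0,0,0],[0,0,0],[0,0,0],[0,0,0]], yaw=[0,0,0,0,0,0,0,0], gripper=0.1)

```text
t: 43.5
ee_pos: [445.4, 237.4, 59.3]
orientation: [1.384, 2.82, 0.001]
ft_force: [-0.4, -0.7, -0.7]
width: 62.1
grasp_force: 0.0
```

>>> play_rows(dp=[[0,0,10],[0,0,20],[0,0,30],[0,0,30],[0,0,0],[0,0,0]], yaw=[0,0,0,-7,-7,-7])

```text
t: 44.0
ee_pos: [446.6, 237.9, 152.1]
orientation: [1.881, 2.514, 0.007]
ft_force: [-0.2, 0.7, -0.8]
width: 78.6
grasp_force: 0.0
```

Run:
```python
from h import *
p=shot('wrist'); o=p['obs']; print(o['ee_pos'],(2*np.degrees(np.arctan2(o['orientation'][1],o['orientation'][0])))%360-90)
C=cloud(p); m=(abs(C[...,2]-78)<3)&(p['range_z']>0)&(abs(C[...,0]-446)<40)&(abs(C[...,1]-237)<40)
print(m.sum(),cv2.minAreaRect(C[m][:,:2].astype(np.float32)))
m=(abs(C[...,2]-57)<3)&(p['range_z']>0)&(abs(C[...,0]-422)<25)&(abs(C[...,1]-323)<25)
print(m.sum(),cv2.minAreaRect(C[m][:,:2].astype(np.float32)))
```

```text
[446.63591883 237.87757129 152.12129412] 16.393338849672162
941 ((446.1908264160156, 236.95323181152344), (39.63883972167969, 12.435611724853516), 16.784299850463867)
216 ((427.3466491699219, 324.92950439453125), (4.9234843254089355, 17.75370979309082), 16.65346908569336)
```

The knob is back at rest. Now the switch goes back to red.

>>> play_rows(dp=[[-3,14.6,-8],[-3,14.6,-8],[-3,14.6,-8],[-3,14.6,-8],[-3,14.6,-8],[-3.2,14.6,-8],[0,0,0],[0,0,0]], yaw=[0,0,0,0,0,0,0,0], gripper=0.7)

```text
t: 44.72
ee_pos: [426.5, 324.8, 101.1]
orientation: [-1.87, -2.524, 0.002]
ft_force: [-0.0, 0.7, -0.3]
width: 29.2
grasp_force: 0.0
```

>>> play_rows(dp=[[0,0,-15],[0,0,-15],[0,0,-10],[0,0,0],[0,0,0]], yaw=[0,0,0,0,0])

```text
t: 45.13
ee_pos: [427.0, 324.0, 61.3]
orientation: [-1.874, -2.521, 0.002]
ft_force: [0.3, 0.0, 0.3]
width: 26.5
grasp_force: 0.0
```

>>> play_rows(dp=[[0,0.5,-5],[0,0,-2.6],[0,0,0],[0,0,0]], yaw=[0,-0.7,0,0])

```text
t: 45.47
ee_pos: [427.2, 325.2, 53.8]
orientation: [1.89, 2.51, 0.0]
ft_force: [0.5, 0.3, 0.3]
width: 26.0
grasp_force: 0.0
```

>>> play_rows(dp=[[0,0,0],[0,0,0],[0,0,0],[0,0,0],[0,0,0]], yaw=[0,0,0,0,0], gripper=1.0)

```text
t: 45.88
ee_pos: [427.1, 325.3, 53.8]
orientation: [1.89, 2.51, 0.0]
ft_force: [-0.1, -0.0, 0.5]
width: 4.5
grasp_force: 30.0
```

>>> play_rows(dp=[[-1.9,-0.55,0],[-1.9,-0.55,0],[-1.9,-0.55,0],[-1.9,-0.55,0],[-1.9,-0.55,0],[-2.0,-0.6,0],[-0.5,-0.2,0],[0,0,0]], yaw=[0,0,0,0,0,0,0,0])

```text
t: 46.55
ee_pos: [415.7, 322.0, 53.8]
orientation: [1.889, 2.509, 0.003]
ft_force: [5.1, 0.6, -2.2]
width: 4.0
grasp_force: 30.0
```

>>> play_rows(dp=[[0,0,0],[0,0,0],[0,0,0],[0,0,0]], yaw=[0,0,0,0], gripper=0.7)

```text
t: 46.88
ee_pos: [414.5, 321.3, 53.5]
orientation: [-1.89, -2.509, 0.002]
ft_force: [-0.5, -0.3, 1.1]
width: 25.4
grasp_force: 0.0
```

>>> play_rows(dp=[[0,0,10],[0,0,20],[0,0,30],[0,0,30],[0,-20,35],[0,-20,35],[0,-20,35],[0,0,0]], yaw=[0,0,0,0,0,0,0,0])

```text
t: 47.55
ee_pos: [417.4, 260.9, 255.5]
orientation: [1.889, 2.505, 0.014]
ft_force: [-0.3, 0.1, 0.2]
width: 26.6
grasp_force: 0.0
```

Run:
```python
from h import *
p=shot('wrist'); cv2.imwrite('pics/w11.png',p['pixels'][0:330,:,::-1])
C=cloud(p)
m=(abs(C[...,2]-57)<3)&(p['range_z']>0)&(abs(C[...,0]-422)<25)&(abs(C[...,1]-323)<25)
print(m.sum(),cv2.minAreaRect(C[m][:,:2].astype(np.float32)))
p=shot('top'); save(p,'top1.png')
```

```text
90 ((416.0091247558594, 321.309814453125), (4.0684003829956055, 16.671283721923828), 16.79825210571289)
```

View pics/w11.png

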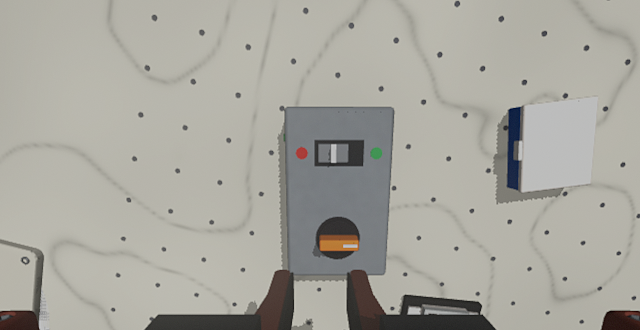

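View pics/top1.png

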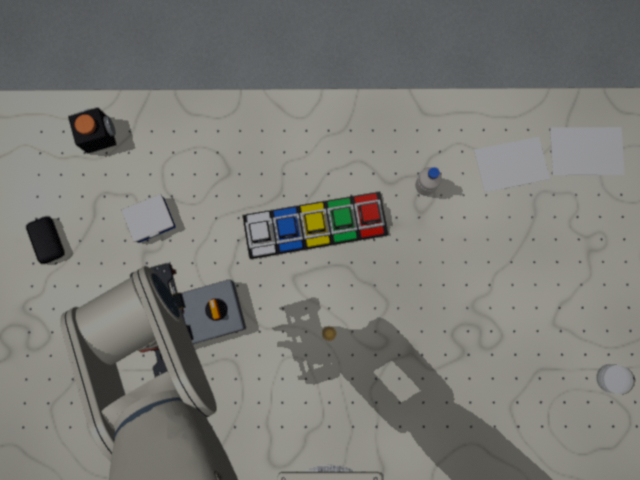

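The wrist view shows the ridge at the red end (333,153) and the knob at rest (338,243). The top view shows all five cubes in their own slots at (260–370, 212–232), with the bottle, objective and slide box where they stood. Handing in.

```bash
python3 -c "
from h import *
print(ticket.close_job())"
```

```text
the job is handed in; nothing more can be done
None
```

The job is handed in, with no verdict returned: the console was switched on, all five filter cubes were seated in their own colour slots, the knob was twisted to its stop and sprang back, the switch was returned to red, and the bottle, objective and slide box were left in place.

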